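# Hold the spring clip open over the recipe card

### The arm

A 6-joint arm with a two-finger parallel gripper is mounted at the origin on a cart in front of the work surface, level with it; the furniture and walls round the work are solid. World frame = base frame: x ahead of the robot, y to its left, z up, the work surface at z = 0. Lengths are in m, angles in rad, forces in N, time in s.
With the tool pointing down it reaches from about 0.275 to 0.825 m from the base axis. Payload 4.9 kg.
Tool frame: the origin (TCP) lies midway between the tips of the shut fingers; the grasp point (between the pads) lies 19 mm behind it (grip_point_offset is the distance from the TCP to the grasp point, in m); z points along the fingers, y is the line along which they close (so a half turn about z gives the same grasp; the last joint's range is limited). The gripper opens to 85 mm and grips with 20 to 120 N. Pads are 22 mm wide; open, the fingers measure 114 mm over their backs; the gripper's body (76 mm by 85 mm) begins 54 mm behind the grasp point. The pads swing forward as they close: fully open they stand 13 mm farther back than shut.
Start: joints at [-1.383, 0.326, -0.193, 1.052, 0, 1.437], TCP at [0.174, -0.522, 0.231] pointing down, gripper open.
Joint ranges: [-2.65, 2.65], [-0.97, 1.79], [-1.3, 1.35], [-1.93, 2.1], [-1.47, 1.37], [-3.14, 3.14]. Speed limits (rad/s): [2.57, 2.57, 3.14, 3.14, 3.14, 3.14].

### API

Orientations are given as a rotation vector (axis times angle).
In Python, from cell import * gives the robot as it stands. Calls block until the motion is done:
- movep(position, orientation): joint-space move of the TCP to a pose.
- move_l(position, velocity=0.15, rot=None, until_force=None): straight line of the TCP; rot=None keeps the orientation; velocity is the mean speed in m/s. With until_force (N) it stops when the force on the tool has changed by that much, and returns True; else False.
- set_joints(angles): joint-space move.
- let_go() and grab(newtons=None): open the fingers fully, or close them until they stop; newtons is the grip in N (None keeps the last).
- sleep(seconds).
- ik(position, orientation): joint angles nearest the present ones, or None.
- get_state(): the state.
- grab_frame(name): name is "side" or "top"; returns a dict with "img" (480x640x3 uint8, red, green, blue), "fx", "fy", "cx", "cy" (pixels), "k1" (the pictures are not rectified: a ray, as slopes to the right and down, at radius r is drawn at 1 + k1 r^2 times it, then the intrinsics apply), "cam_to_world" (4x4, takes a point from camera to world coordinates). Camera axes: x right, y down, z forward; pixel columns grow to the right and rows downward; lengths in m; the calibration is good to about 2 mm. A picture is of the moment at which its call begins. There is no depth.
A pose or a line that the arm cannot do raises MotionError and nothing moves.
- sign_off(): hands the job in; it is judged then, once.
Trained networks look in the newest picture that a camera, given by its name, has taken for a name from the list of things; names that differ only in an ending like _2 or _b are one class to them, and where a whole thing is asked for, a point or a joint stands for the part that bears it (a point fixed in the world has none). Each returns a list of dicts, best first, with "score" (0 to 1); they miss things now and then, are a little off and sometimes report something else, mostly with a low value. They report only what shows in the picture. A call takes as long as a camera call. They do not tell look-alikes from the thing itself.
- spot_in(camera, name): "centre" ([column, row] in pixels, amid what is visible of it).
- silhouettes(camera, name): "mask" (480x640 bool, what is visible of it) and "centre" ([column, row] in pixels, amid what is visible of it).
- tip_of(camera, name): "centre" ([column, row] in pixels: a listed point, or the origin of a listed thing).
The state is a dict: "clock": time; "q": joint angles; "joint_velocities": joint speeds; "tau": joint torques, N m; "position": TCP position; "eef_rot": TCP orientation; "contact_force": force on the tool from outside, world axes, zero at the start; "wrist_torque": the same for the moment, N m; "finger_gap": opening from 0.0 (shut) to 1.0 (fully open); "grasp_force": force on a finger pad.
Only numpy, scipy, OpenCV 4.12 (cv2) and the standard library are available. Lean on these libraries where they do the work, as an engineer would, in place of code of your own. Each camera call takes 0.05 s, during which the arm holds its last target. There are 200 camera calls.

### The job

Squeeze the steel spring clip open, lift it off the rail it is clamped to, and bring it, still held open, down over about the middle of the top edge of the taller of the two standing cards, its jaws one on each side and reaching a good centimetre below the edge, so that I can slip a recipe sheet in. Finish holding it there, wide open and touching the card nowhere; never let it pinch the card, and do not disturb the cards or the things around them.

Things in the scene. Friction and masses are not known exactly. Their poses are not given: they have to be found in the camera images.
- clip_grip (a point): Point midway between the clip's two upright handle tabs, where to squeeze them: 40 mm above the pin, 84 mm above the jaw tips, 15 mm below the tabs' tops. x: the level direction in which the clip opens; y along pin and rail; z up. Clamped, it measures 35 mm over the tabs here (42 mm at the tops); squeezed to the stop the tabs are upright and parallel, 18 mm over both. Frame of the +x leaf.
- clip: The spring clip, like a big clothes peg of steel sheet: two leaves on a level pin, 26 mm wide, about 65 g, rubber-lined jaws down, handle tabs up; it starts clamped on the rail. Origin at the middle of the pin, 44 mm above the jaw tips, axes as clip_grip. The frame belongs to the +x leaf and turns with it, by half the joint value while squeezed from both sides.
- jaw_far (a point): Inner face of the tip of the jaw on the clip's +x side, mid-width: the lowest point of that leaf's lining.
- jaw_near (a point): The same on the other jaw (the clip's -x side).
- clip_leaf (a joint): How far the clip is squeezed open (rad): 0 as clamped on the 4 mm rail, -0.09 shut empty, 0.42 at the stop (jaw tips 22 mm apart; it may be squeezed against the stop). A spring shuts it: the squeeze takes about 5 N at first, 9 N at the stop; a grip of 20 N is ample and safe. Heights along the clip stay the same to 2 mm when open.
- rail_edge (a point): Middle of the top edge of the clip rail: a steel strip 4 mm thick, 150 mm long (along y), its top 75 mm above the worktop, on a wooden foot 70 x 170 x 14 mm, fixed. x is square to the strip. The clip's jaws reach about 14 to 22 mm below this edge.
- tall_card_edge (a point): Middle of the top edge of the taller card: stiff, 4 mm thick (along x), 90 mm wide (along y), top edge 160 mm above the worktop, upright in a loose wooden foot 80 x 110 mm, 27 mm high. x is square to the card, z up.
- tall_card: The taller card with its foot, one piece, 0.9 kg; origin under the middle of the foot, axes as tall_card_edge. It can be pushed over or shifted.
- wide_card: The lower, wider card (leave alone): 140 mm wide, top 105 mm above the worktop, in a foot 80 x 150 mm; origin under the middle of the foot, same axes.
- pepper_shaker: Pepper shaker, 44 mm across, 90 mm high, the nearest of its kind, behind the work; origin under its centre. Leave alone.
- bowl: Grey dip bowl, 105 mm across, 58 mm high, the nearest of its kind, behind the work; origin under its centre. Leave alone.
- candle: Candle in a glass jar, 76 mm across, 90 mm high, the nearest of its kind, behind the work; origin under its centre. Leave alone.
There are look-alikes about, which are no part of the job. Of the things that look like the clip, the smaller one is meant. What is shaped like the part that bears rail_edge but purple is not meant.

How it is judged:
By the outcome, as a careful person would: the job done as asked, in the order asked, and still so for the second after the job is handed in, while the arm keeps its last pose, push and grip.
It also fails if it takes over 42 s, if anything falls off the work surface, if the arm or the gripper's body presses on something with over 40 N, if the wrist force passes 120 N, or if a joint passes its speed limit or range.

## Working session

There is one attempt and no reset: what is moved stays moved. The work goes in short steps, each a Python script; the robot and the scene stay as the last script left them, time stands still between calls to the robot, and variables do not carry over. Pictures are saved under pics/ and viewed, at most 10 in all, crops included, and the job is handed in when it is done.

```bash
mkdir -p pics; ls
cat > h.py <<'E'
from cell import *
import numpy as np, cv2
def ray(f,px):
    x=(px[0]-f["cx"])/f["fx"]; y=(px[1]-f["cy"])/f["fy"]
    u,v=x,y
    for _ in range(20):
        s=1+f["k1"]*(u*u+v*v); u,v=x/s,y/s
    T=np.array(f["cam_to_world"]); return T[:3,3],T[:3,:3]@np.array([u,v,1.])
def atz(f,px,z):
    o,d=ray(f,px); return o+d*(z-o[2])/d[2]
def proj(f,p):
    T=np.array(f["cam_to_world"]); c=T[:3,:3].T@(np.array(p)-T[:3,3]); u,v=c[:2]/c[2]; s=1+f["k1"]*(u*u+v*v)
    return np.array([f["cx"]+f["fx"]*u*s,f["cy"]+f["fy"]*v*s])
def save(f,n): cv2.imwrite("pics/"+n+".png",f["img"][:,:,::-1])
def tri(fs,pxs):
    A=np.zeros((3,3));b=np.zeros(3)
    for f,p in zip(fs,pxs):
        o,d=ray(f,p); d=d/np.linalg.norm(d); M=np.eye(3)-np.outer(d,d); A+=M;b+=M@o
    x=np.linalg.solve(A,b); return x
E
python3 - <<'E'
from h import *
np.set_printoptions(precision=3,suppress=True)
Z=dict(clip_grip=None,rail_edge=.075,tall_card_edge=.16,tall_card=0,wide_card=0,pepper_shaker=0,bowl=0,candle=0,clip=.097,jaw_far=.055,jaw_near=.055)
Z["clip_grip"]=.137
for c in("top","side"):
    f=grab_frame(c); save(f,c+"0"); print(c,np.array(f["cam_to_world"]),f["fx"],f["k1"])
    for n,z in Z.items():
        for r in tip_of(c,n)[:4]: print(n,np.round(r["centre"],1),round(r["score"],2),atz(f,r["centre"],z))
print(get_state())
E
```

```text
pics
top [[-0.021 -0.989  0.145  0.335]
 [-1.     0.022  0.007  0.038]
 [-0.01  -0.145 -0.989  1.631]
 [ 0.     0.     0.     1.   ]] 581.5394786879318 -0.04077938172346646
clip_grip [443.4 254.1] 0.66 [ 0.532 -0.249  0.137]
clip_grip [277.2 285.1] 0.58 [0.461 0.182 0.137]
clip_grip [266.5 329.9] 0.52 [0.347 0.211 0.137]
clip_grip [366.9 260.4] 0.24 [ 0.52  -0.05   0.137]
rail_edge [282.8 284.3] 0.93 [0.468 0.173 0.075]
rail_edge [206.4 288.8] 0.83 [0.46  0.379 0.075]
tall_card_edge [456.5 246. ] 0.61 [ 0.549 -0.279  0.16 ]
tall_card [445.8 256.6] 0.86 [ 0.543 -0.282  0.   ]
wide_card [368.6 261.8] 0.84 [ 0.533 -0.063  0.   ]
pepper_shaker [313.2 200.3] 0.8 [0.714 0.09  0.   ]
bowl [364.5 196.7] 0.94 [ 0.722 -0.057  0.   ]
candle [432.7 197.9] 0.74 [ 0.714 -0.253  0.   ]
candle [286.5 285.4] 0.38 [0.471 0.17  0.   ]
candle [363.6 198.7] 0.28 [ 0.716 -0.054  0.   ]
clip [273.6 286.4] 0.72 [0.461 0.196 0.097]
clip [271.  331.2] 0.67 [0.344 0.204 0.097]
jaw_far [267.4 327.8] 0.72 [0.353 0.218 0.055]
jaw_near [274.  288.1] 0.63 [0.46  0.199 0.055]
jaw_near [275.  323.9] 0.6 [0.363 0.197 
[... 870 characters left out ...]
7]
clip [344.4 260.7] 0.47 [0.461 0.132 0.097]
jaw_far [336.6 286.8] 0.91 [0.462 0.182 0.055]
jaw_far [381.7 326. ] 0.7 [0.329 0.302 0.055]
jaw_near [377.4 324.2] 0.9 [0.339 0.299 0.055]
jaw_near [336.8 288.5] 0.51 [0.459 0.19  0.055]
{'clock': 1.2, 'q': array([-1.383,  0.326, -0.193,  1.052,  0.   ,  1.437]), 'joint_velocities': array([ 0.001,  0.001, -0.001, -0.002, -0.002, -0.001]), 'tau': array([  0.   , -44.334,  26.276,   0.001,  -0.   ,   0.   ]), 'position': array([ 0.174, -0.522,  0.231]), 'eef_rot': array([-3.101, -0.503, -0.   ]), 'contact_force': array([ 0.378, -0.393,  0.151]), 'wrist_torque': array([ 0.027, -0.03 , -0.017]), 'grasp_force': 0.0, 'finger_gap': 0.9997607172720022}
```

Run:
```python
import cv2
a=cv2.imread("pics/top0.png")[170:380,180:500]; b=cv2.imread("pics/side0.png")[150:370,230:430]
cv2.imwrite("pics/tc.png",cv2.resize(a,None,fx=2.5,fy=2.5,interpolation=3))
cv2.imwrite("pics/sc.png",cv2.resize(b,None,fx=2.7,fy=2.7,interpolation=3))
```

```text
(no output)
```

View pics/tc.png

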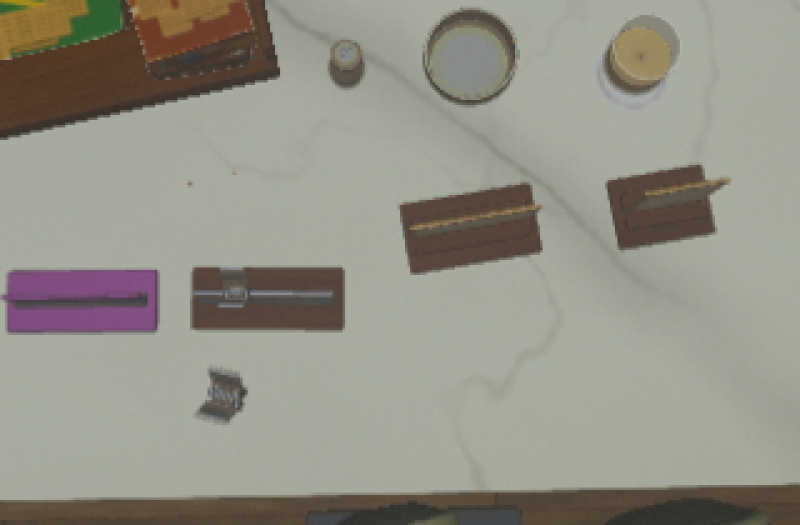

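View pics/sc.png

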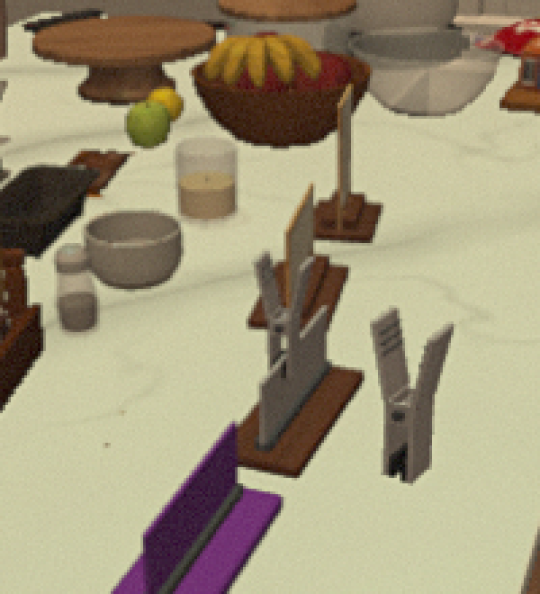

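View pics/side0.png

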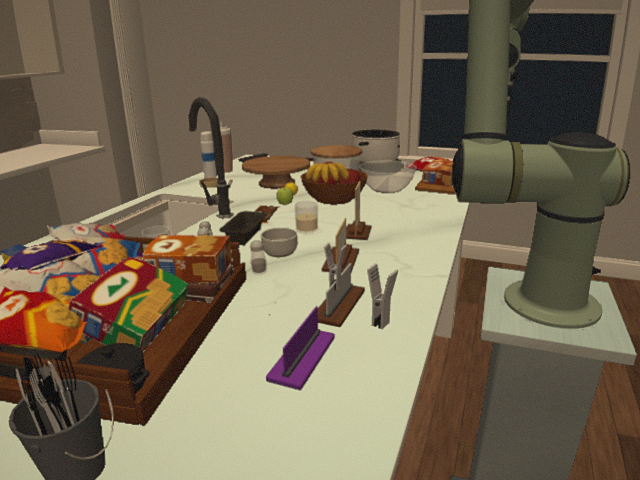

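The picked objects:
- **Clip:** two candidates. One is clamped on the brown rail, top (274,286) and side (334,268). The other stands on the counter, top (271,330) and side (382,300), and is larger in the side crop. The clip on the brown rail is the one meant.
- **Rail:** the brown-foot one at top (283,284). The purple one at top (206,289) is excluded.
- **Tall card:** top (456,245), side (356,185).

Next I refine the edges.

Run:
```python
from h import *
np.set_printoptions(precision=4,suppress=True)
F={c:grab_frame(c) for c in("top","side")}
f=F["top"]
def best(c,n,near):
    rs=[r for r in silhouettes(c,n) if np.hypot(*(np.array(r["centre"])-near))<25]
    return rs[0]["mask"] if rs else None
out={}
for n,near in(("tall_card",(446,256)),("wide_card",(368,262)),("clip",(274,286))):
    m=best("top",n,near)
    if m is None: print(n,"none");continue
    print(n,m.sum(),cv2.minAreaRect(np.argwhere(m)[:,::-1].astype(np.float32)))
# repeated keypoints
for c,names in(("top",(("tall_card_edge",(455,245),.16),("rail_edge",(283,284),.075),("clip_grip",(276,285),.139),("clip",(274,286),.099),("tall_card",(446,256),0))),("side",(("tall_card_edge",(356,185),.16),("rail_edge",(337,278),.075),("clip_grip",(333,252),.139),("clip",(334,269),.099),("tall_card",(357,233),0)))):
    acc={}
    for k in range(4):
        F[c]=grab_frame(c)
        for n,near,z in names:
            for r in tip_of(c,n):
                if np.hypot(*(np.array(r["centre"])-near))<12: acc.setdefault(n,[]).append(r["centre"]);break
    for n,near,z in names:
        if n in acc:
            p=np.mean(acc[n],0); out[c,n]=p; print(c,n,len(acc[n]),p,np.std(acc[n],0),atz(F[c],p,z))
for n in("tall_card_edge","rail_edge","clip_grip","clip","tall_card"):
    if("top",n) in out and("side",n) in out: print("tri",n,tri([F["top"],F["side"]],[out["top",n],out["side",n]]))
a=F["top"]["img"][225:275,415:485,::-1]; b=F["top"]["img"][265:305,250:330,::-1]; 
s=F["side"]["img"][170:245,320:390,::-1]; t=F["side"]["img"][240:330,300:370,::-1]
R=lambda i:cv2.resize(i,(400,300),interpolation=cv2.INTER_NEAREST)
cv2.imwrite("pics/z1.png",np.vstack([np.hstack([R(a),R(b)]),np.hstack([R(s),R(t)])]))
```

```text
tall_card none
wide_card 1567 ((368.29730224609375, 260.7837829589844), (29.920616149902344, 55.238059997558594), 80.53767395019531)
clip 169 ((273.5, 285.0), (16.0, 11.0), 90.0)
top tall_card_edge 4 [454.275 244.2  ] [0.7224 0.8337] [ 0.5541 -0.2739  0.16  ]
top rail_edge 4 [285.775 286.4  ] [1.7512 1.0886] [0.4624 0.1654 0.075 ]
top clip_grip 4 [274.125 285.125] [1.4939 1.3311] [0.461  0.1902 0.139 ]
top clip 4 [275.75 286.4 ] [2.4346 1.0488] [0.461 0.19  0.099]
top tall_card 4 [444.725 255.625] [0.5309 0.6722] [ 0.5459 -0.279   0.    ]
side tall_card_edge 4 [357.625 186.325] [1.0986 1.8833] [ 0.5489 -0.2575  0.16  ]
side rail_edge 4 [337.925 277.35 ] [1.969  0.5025] [0.4617 0.175  0.075 ]
side clip_grip 3 [332.3    250.9333] [2.0396 0.5907] [0.473  0.1791 0.139 ]
side clip 4 [332.975 268.75 ] [0.2278 1.6194] [0.4699 0.184  0.099 ]
side tall_card 4 [358.975 232.525] [2.0717 1.2049] [ 0.5499 -0.2823  0.    ]
tri tall_card_edge [ 0.5545 -0.275   0.1549]
tri rail_edge [0.4637 0.1661 0.0702]
tri clip_grip [0.4644 0.1908 0.1446]
tri clip [0.4639 0.1906 0.1026]
tri tall_card [ 0.5471 -0.2783  0.0017]
```

View pics/z1.png

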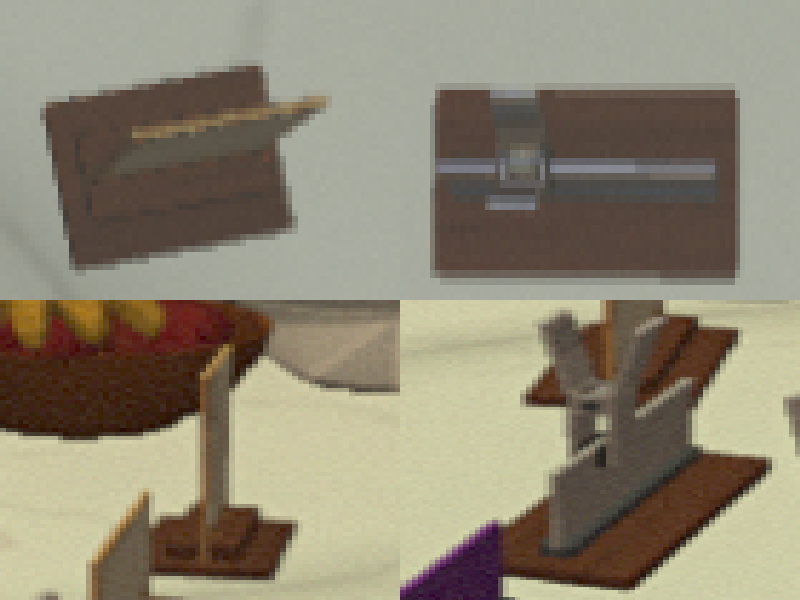

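The crop confirms both targets. The card's top edge runs (438.3,247.3)–(472.4,241.7) in top. The brown rail's strip runs (257,287.4)–(313,287.4), with the clip's tabs spanning rows 277–292.5 around column 273.6. I'll compute the poses from these.

Run:
```python
from h import *
np.set_printoptions(precision=4,suppress=True)
f=grab_frame("top"); s=grab_frame("side")
a,b=atz(f,(438.5,247.1),.16),atz(f,(472.5,241.7),.16); m=(a+b)/2
print("card",a,b,m,np.linalg.norm(a-b),"yaw",np.degrees(np.arctan2(-(a-b)[0],(a-b)[1])))
c=[atz(f,(415+u/5.714,225+v/6),.0) for u,v in((47,104),(262,66),(293,230),(76,270))]
c=[atz(f,(415+u/5.714,225+v/6),.013) for u,v in((47,104),(262,66),(293,230),(76,270))]
print("foot",c,np.mean(c,0),"yaw from foot",[np.degrees(np.arctan2(-(p-q)[0],(p-q)[1])) for p,q in((c[0],c[1]),(c[3],c[2]))])
a,b=atz(f,(257.1,287.4),.075),atz(f,(313,287.5),.075)
print("rail",a,b,(a+b)/2,np.linalg.norm(a-b),"yaw",np.degrees(np.arctan2(-(a-b)[0],(a-b)[1])))
print("tabs",atz(f,(273.6,277.2),.155),atz(f,(273.6,292.4),.155))
print("side card corners z.16 (far/right,near/left)",atz(s,(320+228/5.714,170+46/4),.16),atz(s,(320+203/5.714,170+76/4),.16))
print("proj grip", proj(s,(.461,.19,.154)),proj(f,(.461,.19,.154)))
for n,nr in(("clip",(334,268)),("tall_card",(357,225))):
    for r in silhouettes("side",n):
        if np.hypot(*(np.array(r["centre"])-nr))<20:
            y,x=np.nonzero(r["mask"]); print(n,r["score"],x.min(),x.max(),y.min(),y.max(),"top at col",x[y==y.min()])
```

```text
card [ 0.5475 -0.2331  0.16  ] [ 0.5596 -0.321   0.16  ] [ 0.5535 -0.277   0.16  ] 0.08868767268525951 yaw 7.807821720696277
foot [array([ 0.5833, -0.2178,  0.013 ]), array([ 0.599 , -0.3248,  0.013 ]), array([ 0.5211, -0.3358,  0.013 ]), array([ 0.5047, -0.2285,  0.013 ])] [ 0.552  -0.2767  0.013 ] yaw from foot [np.float64(8.362677263244343), np.float64(8.679112368952905)]
rail [0.4613 0.2425 0.075 ] [0.4579 0.0925 0.075 ] [0.4596 0.1675 0.075 ] 0.15009386261276422 yaw -1.3037505606604365
tabs [0.48   0.1897 0.155 ] [0.4412 0.19   0.155 ]
side card corners z.16 (far/right,near/left) [ 0.5583 -0.3132  0.16  ] [ 0.5463 -0.2275  0.16  ]
proj grip [335.8013 247.1666] [273.5834 284.6499]
clip 0.86 325 344 244 289 top at col [327 328]
tall_card 0.87 346 370 183 239 top at col [358 359]
```

Run:
```python
from h import *
from scipy.spatial.transform import Rotation as R
np.set_printoptions(precision=2,suppress=True)
s=grab_frame("side")
for z in(.148,.152,.156,.160): print(z,[proj(s,(.461+dx,.19+dy,z)) for dx in(.021,-.021) for dy in(-.013,.013)], "pin",proj(s,(.461,.19,z-.055)))
def rot(yaw,flip=0):
    y=np.array([np.cos(yaw),np.sin(yaw),0])*(1 if not flip else -1); z=np.array([0,0,-1.]); x=np.cross(y,z)
    return R.from_matrix(np.c_[x,y,z]).as_rotvec()
for fl in(0,1):
  for p,yw in(((.461,.19,.22),-1.3),((.461,.19,.122),-1.3),((.5535,-.2765,.3),8.3),((.5535,-.2765,.21),8.3)):
    print(fl,p,ik(p,rot(np.radians(yw),fl)))
```

```text
0.148 [array([328.67, 246.22]), array([324.4, 250.8]), array([347.13, 248.73]), array([343.24, 253.44])] pin [335.93 272.98]
0.152 [array([328.65, 244.51]), array([324.38, 249.06]), array([347.14, 247.01]), array([343.24, 251.69])] pin [335.92 271.32]
0.156 [array([328.63, 242.81]), array([324.35, 247.33]), array([347.14, 245.28]), array([343.24, 249.93])] pin [335.91 269.66]
0.16 [array([328.61, 241.1 ]), array([324.32, 245.58]), array([347.15, 243.55]), array([343.25, 248.16])] pin [335.91 268.  ]
0 (0.461, 0.19, 0.22) [ 0.24  0.24 -0.34  0.99  0.    1.84]
0 (0.461, 0.19, 0.122) [ 0.24  0.34 -0.48  0.75  0.    1.84]
0 (0.5535, -0.2765, 0.3) [-0.58  0.43  0.13  1.28  0.    0.84]
0 (0.5535, -0.2765, 0.21) [-0.58  0.47 -0.03  1.07  0.    0.84]
1 (0.461, 0.19, 0.22) [ 0.24  0.24 -0.34  0.99  0.   -1.31]
1 (0.461, 0.19, 0.122) [ 0.24  0.34 -0.48  0.75  0.   -1.31]
1 (0.5535, -0.2765, 0.3) [-0.58  0.43  0.13  1.28  0.   -2.3 ]
1 (0.5535, -0.2765, 0.21) [-0.58  0.47 -0.03  1.07  0.   -2.3 ]
```

```bash
cat >> h.py <<'E'
from scipy.spatial.transform import Rotation as R
def rot(deg):
    a=np.radians(deg); y=np.array([np.cos(a),np.sin(a),0]); z=np.array([0,0,-1.])
    return R.from_matrix(np.c_[np.cross(y,z),y,z]).as_rotvec()
E
python3 - <<'E'
from h import *
np.set_printoptions(precision=4,suppress=True)
s=get_state(); move_l((.25,-.45,.36),.25)
movep((.461,.19,.30),rot(-1.3))
print(get_state()["position"],get_state()["clock"])
print(move_l((.461,.19,.121),.1,until_force=8))
a=get_state();print(a["position"],a["contact_force"])
grab(20); sleep(.3)
a=get_state();print(a["position"],a["contact_force"],a["wrist_torque"],a["finger_gap"],a["grasp_force"],a["clock"])
s=grab_frame("side");t=grab_frame("top")
A=cv2.resize(s["img"][200:330,290:410,::-1],(400,433),interpolation=3);B=cv2.resize(t["img"][240:340,225:325,::-1],(400,433),interpolation=3)
cv2.imwrite("pics/g1.png",np.hstack([A,B]))
E
```

```text
[0.4614 0.1893 0.3   ] 7.325
False
[0.4614 0.1901 0.1215] [-0.2188 -0.4     0.0207]
[0.461 0.19  0.121] [ 0.5066 -0.2746 -0.1536] [-0.0134 -0.0339  0.025 ] 0.20548948428510028 24.800091683864594 10.1917
```

View pics/g1.png

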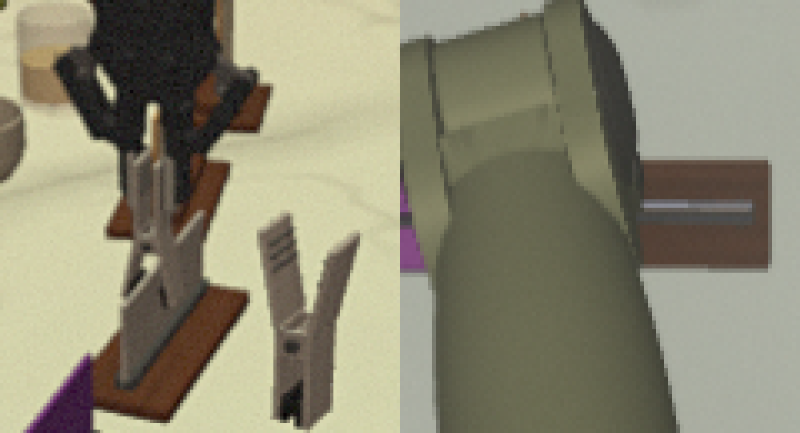

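The tabs sit upright between the fingers, and the gap of 0.205 (about 17.5 mm) means the clip is at its stop. I'll lift and check how it hangs.

Run:
```python
from h import *
np.set_printoptions(precision=4,suppress=True)
move_l((.461,.19,.15),.05); print(get_state()["contact_force"])
move_l((.461,.19,.30),.15); sleep(.2)
a=get_state();print(a["position"],a["contact_force"],a["finger_gap"],a["grasp_force"],a["clock"])
s=grab_frame("side"); p=a["position"]
for n,dz in(("jaw_far",-.065),("jaw_near",-.065),("clip",-.021),("clip_grip",.019)):
    for dx in((.011,) if n=="jaw_far" else (-.011,) if n=="jaw_near" else (0,)): print(n,"expected",proj(s,p+[dx,0,dz]),[(np.round(r["centre"],1),round(r["score"],2)) for r in tip_of("side",n)])
for r in silhouettes("side","clip"):
    y,x=np.nonzero(r["mask"]);print(r["score"],x.min(),x.max(),y.min(),y.max())
q=proj(s,p).astype(int); print(q)
cv2.imwrite("pics/g2.png",cv2.resize(s["img"][q[1]-40:q[1]+60,q[0]-50:q[0]+50,::-1],(600,600),interpolation=cv2.INTER_NEAREST))
```

```text
[-0.1566 -0.5596 -0.4504]
[0.4606 0.1899 0.2992] [ 0.1465 -0.5939 -1.1589] 0.20551058346756185 24.800536036491394 12.375
jaw_far expected [330.7849 210.7595] [(array([330.9, 209.5]), 0.9), (array([383.6, 328.2]), 0.6)]
jaw_near expected [340.8855 211.8511] [(array([340.2, 212.8]), 0.83), (array([379.2, 322.9]), 0.69)]
clip expected [335.7003 190.6696] [(array([333.4, 190.8]), 0.81), (array([379.5, 298.8]), 0.72)]
clip_grip expected [335.5875 171.309 ] [(array([336.5, 171.8]), 0.97), (array([380.6, 279.6]), 0.64), (array([259.2, 276.5]), 0.25)]
0.8 367 397 264 328
0.77 326 344 163 212
[335 180]
```

View pics/g2.png

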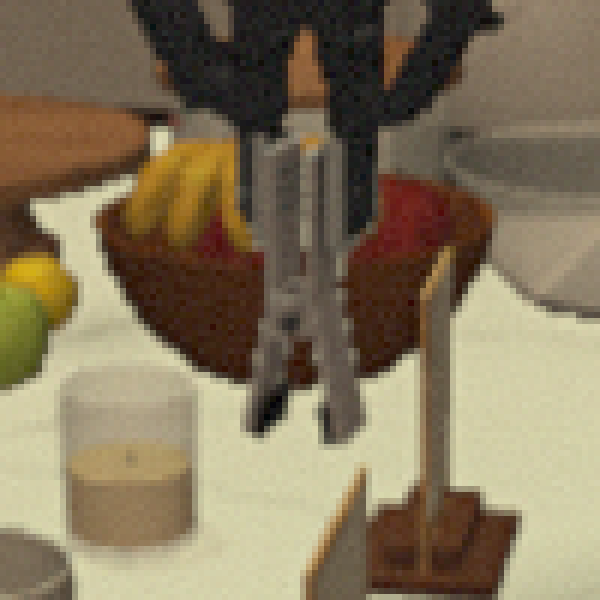

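The clip is off the rail, wide open, and within 2 px of where it should be. I'll carry it to above the card.

Run:
```python
from h import *
np.set_printoptions(precision=4,suppress=True)
move_l((.5535,-.2765,.30),.18,rot=rot(8.3)); move_l((.5535,-.2765,.245),.08); sleep(.3)
a=get_state();print(a["position"],a["contact_force"],a["finger_gap"],a["clock"])
s=grab_frame("side"); p=a["position"]; c=np.radians(8.3); ux=np.array([np.cos(c),np.sin(c),0])
for n,d in(("jaw_far",.011*ux-[0,0,.065]),("jaw_near",-.011*ux-[0,0,.065]),("tall_card_edge",np.array([.5535,-.2765,.16])-p)):
    print(n,"exp",proj(s,p+d),[(np.round(r["centre"],1),round(r["score"],2)) for r in tip_of("side",n)])
q=proj(s,p-[0,0,.06]).astype(int); print(q)
cv2.imwrite("pics/c1.png",cv2.resize(s["img"][q[1]-40:q[1]+40,q[0]-40:q[0]+40,::-1],(600,600),interpolation=cv2.INTER_NEAREST))
```

```text
[ 0.5537 -0.2766  0.2454] [-0.4253  0.0895 -0.1337] 0.20618351692005368 16.6
jaw_far exp [354.4656 177.9722] [(array([383.7, 323.3]), 0.93), (array([355.5, 177.7]), 0.64)]
jaw_near exp [361.5947 178.2773] [(array([378.3, 324.3]), 0.84), (array([361.3, 177.5]), 0.45)]
tall_card_edge exp [357.9888 184.6032] [(array([356.2, 183.2]), 0.77), (array([278.9, 251.7]), 0.45), (array([258., 276.]), 0.43), (array([337.9, 277.2]), 0.28)]
[358 176]
```

View pics/c1.png

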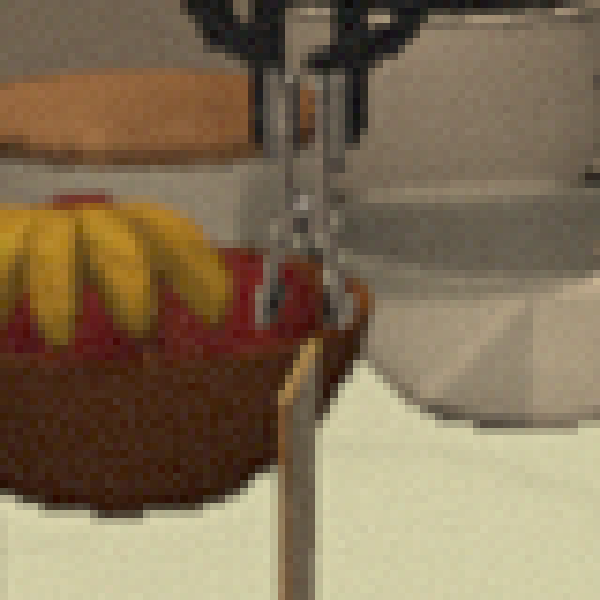

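The card edge, with its midpoint at about crop (301,362), lies centred between the jaws at crop x 283 and 325, to within about 1–2 mm. I'll lower it with a force guard.

Run:
```python
from h import *
np.set_printoptions(precision=4,suppress=True)
print(move_l((.5535,-.2765,.209),.04,until_force=3)); sleep(.4)
a=get_state();print(a["position"],a["contact_force"],a["wrist_torque"],a["finger_gap"],a["clock"])
s=grab_frame("side"); p=a["position"]; c=np.radians(8.3); ux=np.array([np.cos(c),np.sin(c),0])
for n,d in(("jaw_far",.011*ux-[0,0,.065]),("jaw_near",-.011*ux-[0,0,.065]),("tall_card_edge",np.array([.5535,-.2765,.16])-p),("tall_card",np.array([.5535,-.2765,0])-p)):
    print(n,"exp",proj(s,p+d),[(np.round(r["centre"],1),round(r["score"],2)) for r in tip_of("side",n)][:3])
cv2.imwrite("pics/c2.png",cv2.resize(s["img"][150:250,310:410,::-1],(600,600),interpolation=cv2.INTER_CUBIC))
```

```text
False
[ 0.5535 -0.2765  0.2091] [-0.2215  0.2834 -0.5685] [0.0031 0.0142 0.0284] 0.2046326019763612 18.25
jaw_far exp [354.3973 189.4195] [(array([353.6, 190.7]), 0.74), (array([381.1, 323.1]), 0.67)]
jaw_near exp [361.4618 189.7579] [(array([379.8, 325.8]), 0.97), (array([363.2, 189.2]), 0.42), (array([354.7, 189.4]), 0.3)]
tall_card_edge exp [357.9888 184.6032] [(array([360.2, 187.3]), 0.59), (array([360.8, 189. ]), 0.42)]
tall_card exp [357.368  233.0206] [(array([360.2, 232.2]), 0.95)]
```

View pics/c2.png

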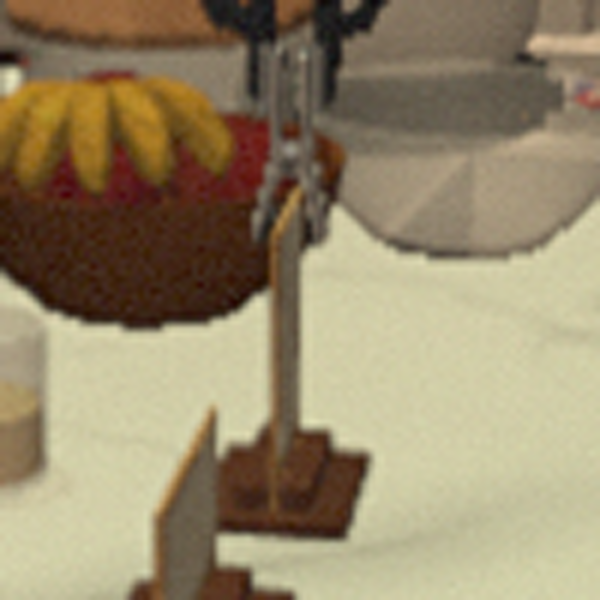

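The jaws straddle the card at crop (262,235) and (318,235), with the card midway between them at about x 288. There is no contact force and the card is upright. I'm handing it in.

```bash
python3 -c "
from cell import *
print(sign_off())"
```

```text
the job is handed in; nothing more can be done
None
```

The job is handed in: the clip is held wide open over the middle of the taller card's top edge, jaws one on each side and about 15 mm below the edge, with no contact force measured and the card still upright in the last picture.

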